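# Number the batch plates in the lever press

### The job

Number today's batch plates; the press prints the next number at each stroke, so take the plates in rack order, starting at the rack's tall end. Draw each plate straight up out of its slot, stand it down in the jaw of the press, push the press handle fully down to its stop and let it spring back, then stand the plate upright in a free slot of the white stand before fetching the next. Do not tip over any can.

Things in the scene. Friction and masses are not known exactly. Their poses are not given: they have to be found in the camera images.
- plate_1: Flat aluminium batch plate, 80 mm wide (own y), 6 mm thick (own x), 130 mm high (own z), about 0.2 kg, with a grey stamping field low on each face. Origin: centre of its lower edge. Starts upright in slot 1 of the rack, or is absent (None). It can lean up to about 9 degrees when let go in the press jaw or in the stand.
- plate_2: Flat aluminium batch plate, 80 mm wide (own y), 6 mm thick (own x), 130 mm high (own z), about 0.2 kg, with a grey stamping field low on each face. Origin: centre of its lower edge. Starts upright in slot 2 of the rack, or is absent (None). It can lean up to about 9 degrees when let go in the press jaw or in the stand.
- plate_3: Flat aluminium batch plate, 80 mm wide (own y), 6 mm thick (own x), 130 mm high (own z), about 0.2 kg, with a grey stamping field low on each face. Origin: centre of its lower edge. Starts upright in slot 3 of the rack, or is absent (None). It can lean up to about 9 degrees when let go in the press jaw or in the stand.
- plate_4: Flat aluminium batch plate, 80 mm wide (own y), 6 mm thick (own x), 130 mm high (own z), about 0.2 kg, with a grey stamping field low on each face. Origin: centre of its lower edge. Starts upright in slot 4 of the rack, or is absent (None). It can lean up to about 9 degrees when let go in the press jaw or in the stand.
- rack: Fixed slotted steel rack with white toothed sides, 245 x 110 mm. Origin: centre of its underside. Four slots at own x = -84, -28, 28, 84 mm (slots 1 to 4), each 9 mm wide, floor 12 mm above the table, sides 75 mm high; a plate's top edge is 142 mm above the table. At the -x end, beside slot 1, a tall end plate 110 mm high marks the first end.
- press: Fixed grey lever press, 205 x 130 mm. Origin: underside, under the jaw's middle; handle towards own -x. Jaw: upright pocket open above, 14 mm (own x) by 96 mm (own y), floor 35 mm, walls 90 mm above the table; sheet mouth flares to about 40 mm wide at 112 mm. Plate top then 165 mm. The handle drives a ram up to 7 mm from the -x wall, pushing the plate to the +x wall.
- press_jaw (a point): Middle of the jaw's floor, where the middle of the plate's lower edge belongs; axes as the press (plate thickness along x, plate width along y).
- press_pivot (a point): Hinge axis of the press handle (axis along the press's own y), 75 mm from the jaw towards own -x, 130 mm above the table.
- handle_bar (a point): Centre of the black cross bar at the handle's end: 110 mm long along the press's own y, 20 mm diameter, 120 mm from the pivot. At rest the arm rises 55 degrees above level towards the press's own -x (bar centre 228 mm above the table); pushed down to its stop it is 9 degrees above level (bar centre 149 mm). Its z axis is vertical at rest and turns with the arm.
- handle (a joint): Angle of the press handle: 0 at rest (up), grows as it is pushed down, 0.8 rad at its stop. Spring: about 6 N at the bar at the start and 11 N at the stop; let go, it swings back up to 0.
- stand: Loose white plastic finished-plate stand, 190 x 114 mm, 85 mm high, 0.9 kg, open above. Origin: centre of its underside. Three slots across at own x = -56, 0, 56 mm, each 18 mm wide (own x) and 94 mm long (own y), floor 8 mm above its underside.
- stand_slot1 (a point): Middle of the floor of a slot of the stand; plate thickness along own x, plate width along own y.
- stand_slot2 (a point): Middle of the floor of a slot of the stand; plate thickness along own x, plate width along own y.
- stand_slot3 (a point): Middle of the floor of a slot of the stand; plate thickness along own x, plate width along own y.
- can_1: Closed tin can standing on the table, 75 mm diameter, 110 mm high. Origin: centre of its underside. Not part of the job.
- can_2: Closed tin can standing on the table, 75 mm diameter, 110 mm high. Origin: centre of its underside. Not part of the job.
- can_3: Closed tin can standing on the table, 75 mm diameter, 110 mm high. Origin: centre of its underside. Not part of the job.
- can_4: Closed tin can standing on the table, 75 mm diameter, 110 mm high. Origin: centre of its underside. Not part of the job.
- can_5: Closed tin can standing on the table, 75 mm diameter, 110 mm high. Origin: centre of its underside. Not part of the job.
There are look-alikes about, which are no part of the job. What is shaped like the plate_4 but blue is not meant.

How it is judged:
On the way, in this order (a step that is already met when the one before it is completed fails the run):
1. plate 1 stands in the jaw and the handle is pushed to its stop (x of plate_1 in the frame of press_jaw between -0.012 and 0.012 m and y of plate_1 in the frame of press_jaw between -0.02 and 0.02 m and z of plate_1 in the frame of press_jaw between -0.006 and 0.006 m and angle between plate_1's own z axis and vertical below 0.25 rad and angle between the z axis of handle_bar and the z axis of plate_1, either way round above 0.74 rad), for 0.1 s.
2. plate 1 stands in the finished stand (x of plate_1 in the frame of stand between -0.075 and 0.075 m and y of plate_1 in the frame of stand between -0.03 and 0.03 m and z of plate_1 in the frame of stand between 0.002 and 0.015 m and angle between plate_1's own z axis and vertical below 0.25 rad), for 0.2 s.
3. plate 2 stands in the jaw and the handle is pushed to its stop (x of plate_2 in the frame of press_jaw between -0.012 and 0.012 m and y of plate_2 in the frame of press_jaw between -0.02 and 0.02 m and z of plate_2 in the frame of press_jaw between -0.006 and 0.006 m and angle between plate_2's own z axis and vertical below 0.25 rad and angle between the z axis of handle_bar and the z axis of plate_2, either way round above 0.74 rad), for 0.1 s.
4. plate 2 stands in the finished stand (x of plate_2 in the frame of stand between -0.075 and 0.075 m and y of plate_2 in the frame of stand between -0.03 and 0.03 m and z of plate_2 in the frame of stand between 0.002 and 0.015 m and angle between plate_2's own z axis and vertical below 0.25 rad), for 0.2 s.
5. plate 3 stands in the jaw and the handle is pushed to its stop (x of plate_3 in the frame of press_jaw between -0.012 and 0.012 m and y of plate_3 in the frame of press_jaw between -0.02 and 0.02 m and z of plate_3 in the frame of press_jaw between -0.006 and 0.006 m and angle between plate_3's own z axis and vertical below 0.25 rad and angle between the z axis of handle_bar and the z axis of plate_3, either way round above 0.74 rad), for 0.1 s.
6. plate 3 stands in the finished stand (x of plate_3 in the frame of stand between -0.075 and 0.075 m and y of plate_3 in the frame of stand between -0.03 and 0.03 m and z of plate_3 in the frame of stand between 0.002 and 0.015 m and angle between plate_3's own z axis and vertical below 0.25 rad), for 0.2 s.
7. plate 4 stands in the jaw and the handle is pushed to its stop (x of plate_4 in the frame of press_jaw between -0.012 and 0.012 m and y of plate_4 in the frame of press_jaw between -0.02 and 0.02 m and z of plate_4 in the frame of press_jaw between -0.006 and 0.006 m and angle between plate_4's own z axis and vertical below 0.25 rad and angle between the z axis of handle_bar and the z axis of plate_4, either way round above 0.74 rad), for 0.1 s.
8. plate 4 stands in the finished stand (x of plate_4 in the frame of stand between -0.075 and 0.075 m and y of plate_4 in the frame of stand between -0.03 and 0.03 m and z of plate_4 in the frame of stand between 0.002 and 0.015 m and angle between plate_4's own z axis and vertical below 0.25 rad), for 0.2 s.
At the end, for the whole second after the job is handed in: Every plate present stands upright (within 0.25 rad) on the floor of the stand, in its slots, at rest; the stand is level; the press handle is back up (below 0.08 rad) (all of step 2 and all of step 4 and all of step 6 and all of step 8 and linear speed of each of plate_1, plate_2, plate_3, plate_4 below 0.02 m/s and value of joint handle below 0.08 rad and angle between stand's own z axis and vertical below 0.1 rad); the robot touches nothing.
It fails at once if a can is tipped over (angle between any of can_1, can_2, can_3, can_4, can_5's own z axis and vertical above 0.5 rad).
Of plate_1, plate_2, plate_3, plate_4 only 2 to 3 are there at a start; the rules pass over those that are not, and their reading is None.
At some moment in a run one of stand may be knocked a few centimetres aside while the robot is not near it.
It also fails if it takes over 210 s, if anything falls off the work surface, if the arm or the gripper's body presses on something with over 40 N, if the wrist force passes 120 N, or if a joint passes its speed limit or range.

### The arm

A 6-joint arm with a two-finger parallel gripper is mounted at the origin on the work surface. World frame = base frame: x ahead of the robot, y to its left, z up, the work surface at z = 0. Lengths are in m, angles in rad, forces in N, time in s.
With the tool pointing down it reaches from about 0.225 to 0.875 m from the base axis. Payload 3.4 kg.
Tool frame: the origin (TCP) lies between the finger pads; the fingertips stand 14 mm ahead of it and the grasp point (between the pads) lies 5 mm behind it; z points along the fingers, x is the direction in which the jaws open and shut, and the axes are right-handed (so a half turn about z gives the same grasp; the last joint's range is limited). The gripper opens to 85 mm and grips with 20 to 120 N. Pads are 22 mm wide; open, the fingers measure 114 mm over their backs; the gripper's body (76 mm by 85 mm) begins 54 mm behind the grasp point. The pads swing forward as they close: fully open they stand 13 mm farther back than shut.
Start: joints at [1.182, 0.276, 1.505, -0, 1.361, -0.121], TCP at [0.152, 0.555, 0.245] pointing down, gripper open.
Joint ranges: [-2.89, 2.89], [-0.75, 2.08], [0.22, 2.7], [-1.18, 4.32], [0.11, 2.71], [-2.7, 2.7]. Speed limits (rad/s): [2.57, 2.57, 3.14, 3.14, 3.14, 3.14].

### API

Orientations are given as a unit quaternion [x, y, z, w].
In Python, from station import arm, viewer, workorder gives the robot as it stands.
- The arm moves only by the shell command python3 -m inch 'ROWS' [OPENING]. ROWS is a JSON object of lists of equal length, an entry for each row: "xyz": the shift along the world's x, y, z in mm, a list of three; "twist": the turn about the world's z in degrees. A call has 1 to 12 rows; each row is the pose to reach, as a shift and turn from the pose commanded when the call began; what a row does not reach only later rows make up. A row lasts 1/8 s, in which the tool goes at most 62.5 mm and 10.7 degrees, less where a joint would pass 70% of its speed; a pose out of reach is approached as far as the arm can. A call with a gripper value outside its range is refused whole. OPENING is the opening, from 0 (shut) to 1 (fully open), set as the call begins (- or left out, the last holds). The fingers move at their own pace and stop on an object; the grip force is fixed at half the most. Time passes only in rows, so rows that repeat a pose let the fingers close. It gives the time, the measured TCP pose, the force and the opening at its end, in the units of the state.
- arm.get_obs(): the state, without advancing time (a new reading comes with each control period).
- viewer.read_camera(name): name is "scene" or "top" or "wrist"; returns a dict with "img" (480x640x3 uint8, red, green, blue), "fx", "fy", "cx", "cy" (pixels), "eye" and "rotation" of the camera in the world. Camera axes: x right, y down, z forward; pixel columns grow to the right and rows downward; lengths in m; the calibration is good to about 2 mm. A picture is of the moment at which its call begins. There is no depth.
- workorder.hand_in(): hands the job in, once; it reports no verdict.
The state is a dict: "clock": time; "joint_pos": joint angles; "dq": joint speeds; "tau": joint torques, N m; "position": TCP position; "tool_rot": TCP orientation; "ft_force": force on the tool from outside, world axes, zero at the start; "ft_torque": the same for the moment, N m; "width": finger opening in m.
Only numpy, scipy, OpenCV 4.12 (cv2) and the standard library are available. Lean on these libraries where they do the work, as an engineer would, in place of code of your own. Each camera call takes 0.05 s, during which the arm holds its last target.

## Working session

There is one attempt and no reset: what is moved stays moved. The work goes in short steps, Python scripts to look and compute and a shell command to move; the robot and the scene stay as the last step left them, time stands still between calls to the robot, and variables do not carry over. Pictures are saved under pics/ and viewed, and the job is handed in when it is done.

```bash
ls; mkdir -p pics
cat > h.py <<'E'
import numpy as np,cv2
from station import arm,viewer,workorder
def cam(n):
    c=viewer.read_camera(n); c['R']=np.array(c['rotation']); c['eye']=np.array(c['eye'])
    if c['R'].shape!=(3,3):
        from scipy.spatial.transform import Rotation
        c['R']=Rotation.from_quat(c['R']).as_matrix()
    return c
def save(c,name): cv2.imwrite('pics/'+name,cv2.cvtColor(c['img'],cv2.COLOR_RGB2BGR))
def ray(c,u,v,z):
    d=c['R']@np.array([(u-c['cx'])/c['fx'],(v-c['cy'])/c['fy'],1.]); return c['eye']+d*(z-c['eye'][2])/d[2]
def proj(c,p):
    q=c['R'].T@(np.array(p)-c['eye']); return np.array([q[0]/q[2]*c['fx']+c['cx'],q[1]/q[2]*c['fy']+c['cy']])
E
python3 - <<'E'
from h import *
print(arm.get_obs())
for n in('scene','top','wrist'):
    c=cam(n);save(c,n+'0.png');print(n,c['eye'],c['R'].round(3),c['fx'],c['cx'],c['cy'])
E
```

```text
pics
{'clock': 0.0, 'joint_pos': array([ 1.18200674e+00,  2.76624004e-01,  1.50616915e+00,  9.01254962e-06,
        1.36067188e+00, -1.20985761e-01]), 'dq': array([ 2.62809238e-04, -1.08308276e-04, -1.59036636e-03, -7.18912718e-04,
       -1.26474819e-03, -9.35895568e-05]), 'tau': array([ 4.46206031e-04, -4.16768503e+01, -2.45811260e+01,  1.39409835e-04,
        1.10414889e-02, -1.17585293e-05]), 'position': array([0.15195357, 0.554032  , 0.24440878]), 'tool_rot': array([ 7.95177622e-01,  6.06375851e-01, -8.09738895e-04,  4.69886791e-04]), 'ft_force': array([ 1.10311032, -0.68432068, -0.08229612]), 'ft_torque': array([ 0.03663744, -0.04698783,  0.02417608]), 'width': 0.08543259314013721}
scene [1.3602898  0.44741779 0.90367031] [[-0.419  0.594 -0.686]
 [ 0.908  0.289 -0.304]
 [ 0.018 -0.75  -0.661]] 485.2799806986678 310.0926334113913 229.27485481203448
top [0.41990369 0.08753907 1.34210856] [[-0.005 -0.992  0.13 ]
 [-1.     0.007  0.021]
 [-0.021 -0.13  -0.991]] 444.27561945024297 330.0418598481288 234.48050228060228
wrist [0.07011932 0.57751757 0.37341725] [[ 0.264  0.912  0.314]
 [ 0.965 -0.249 -0.088]
 [-0.002  0.326 -0.945]] 424.07616582114014 326.0246910156108 245.9488729616163
```

View pics/scene0.png

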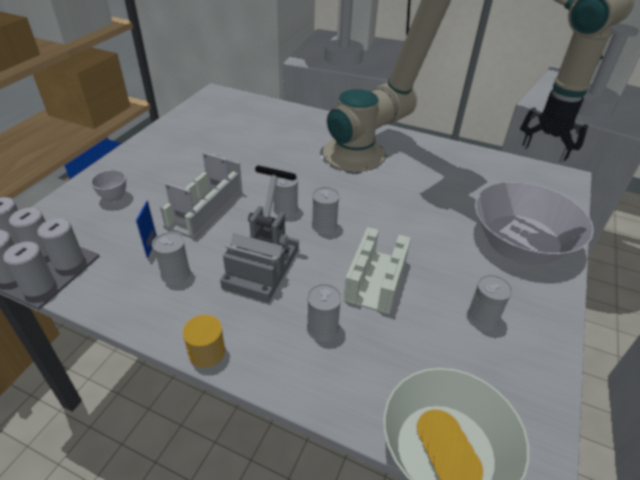

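View pics/top0.png

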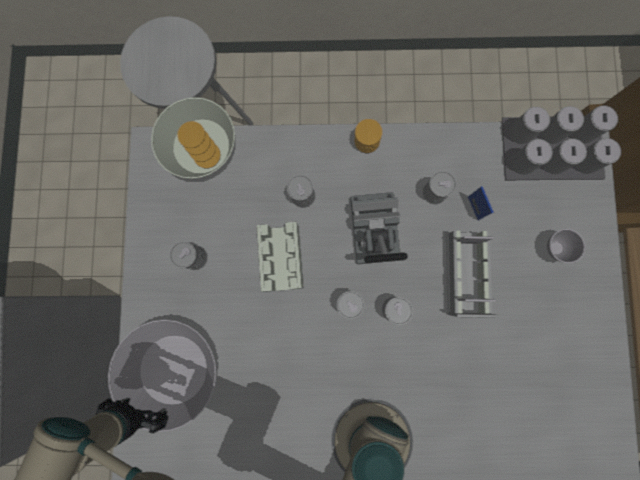

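View pics/wrist0.png

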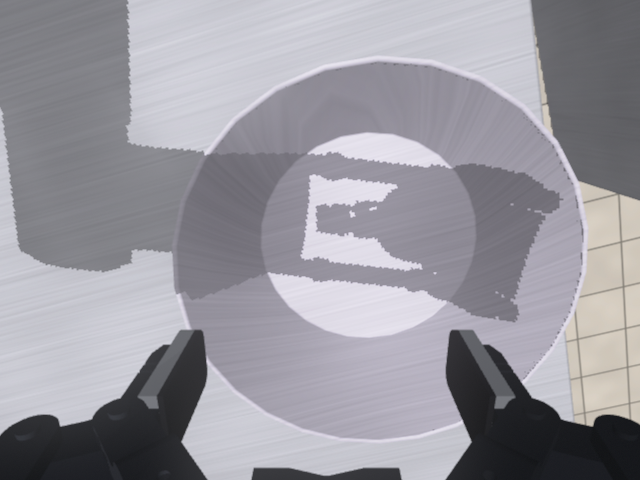

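The scene shows the rack at about (473,273) in the top view, the press at (377,228), the stand at (279,257), and a blue look-alike plate at (481,204). I'll enlarge these next.

Run:
```python
import cv2,numpy as np
t=cv2.imread('pics/top0.png');s=cv2.imread('pics/scene0.png')
a=cv2.resize(t[180:330,240:515],None,fx=2.9,fy=2.9,interpolation=cv2.INTER_CUBIC)[:, :800]
cv2.imwrite('pics/topc.png',a)
cv2.imwrite('pics/rackt.png',cv2.resize(t[220:325,440:510],None,fx=5.7,fy=5.7,interpolation=cv2.INTER_CUBIC))
cv2.imwrite('pics/racks.png',cv2.resize(s[145:300,130:310],None,fx=3.8,fy=3.8,interpolation=cv2.INTER_CUBIC))
```

```text
(no output)
```

View pics/racks.png

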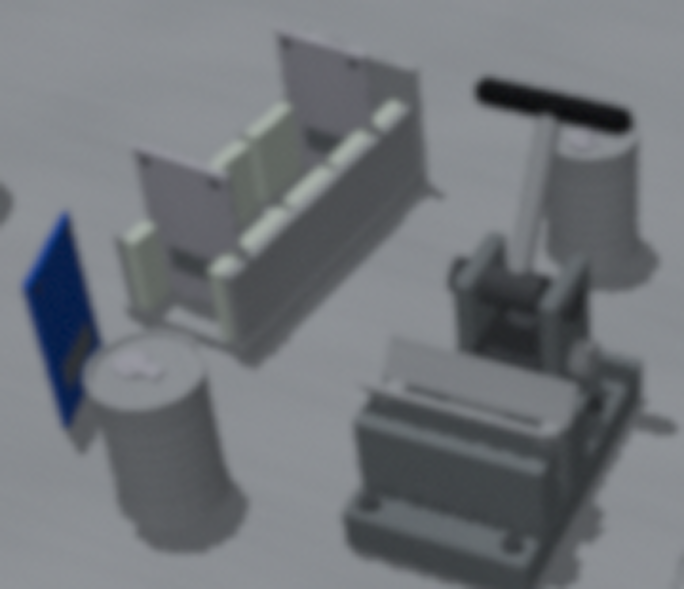

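View pics/rackt.png

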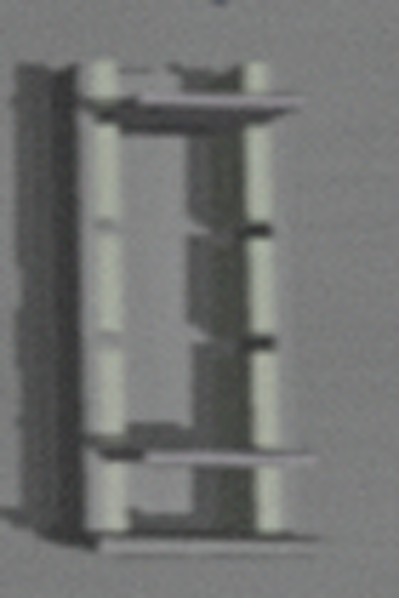

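View pics/topc.png

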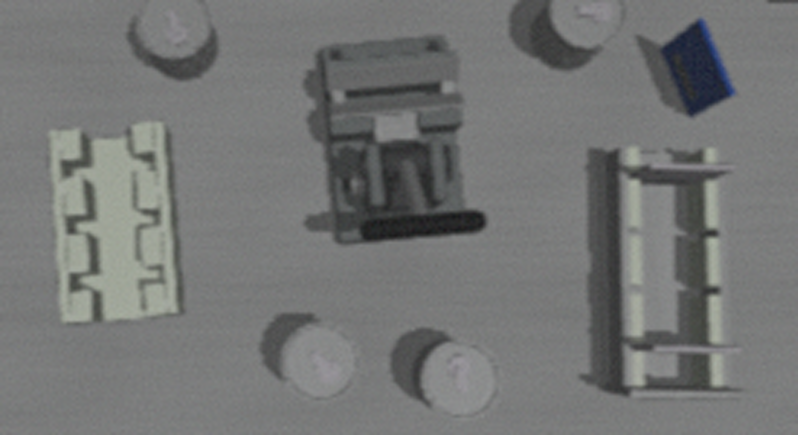

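Candidates for the plates: the grey plates in the rack are at top pixels (475,238) (slot 4) and (477,300) (slot 1, beside the tall end at (477,315)). The blue plate at (481,204) stands outside the rack, so it is a look-alike. In the crop, slots 2 and 3 show as gaps with nothing in them. So the job is plate_1 first, then plate_4.

```bash
cat > meas.py <<'E'
from h import *
def creamy(c,box):
    u0,u1,v0,v1=box
    im=c['img'][v0:v1,u0:u1].astype(int)
    return ((im[...,0]+im[...,1])/2-im[...,2]>12)&(im[...,1]>110)
def rect(c,box,z,mask):
    ys,xs=np.nonzero(mask); pts=np.array([ray(c,x+box[0],y+box[2],z)[:2] for x,y in zip(xs,ys)])
    r=cv2.minAreaRect((pts*1000).astype(np.float32)); return r,pts
E
python3 - <<'E'
from meas import *
c=cam('top')
for n,b,z in(('rack',(440,510,220,325),.075),('stand',(245,310,210,300),.085)):
    m=creamy(c,b); r,p=rect(c,b,z,m); print(n,m.sum(),np.round(r[0],1),np.round(r[1],1),r[2], p.mean(0).round(4))
    cv2.imwrite(f'pics/m_{n}.png',cv2.resize(m.astype(np.uint8)*255,None,fx=4,fy=4,interpolation=0))
im=c['img'].astype(int)
b=(355,415,240,275)
m=im[b[2]:b[3],b[0]:b[1]].max(2)<38
r,p=rect(c,b,.228,m);print('bar',m.sum(),np.round(r[0],1),np.round(r[1],1),r[2],p.mean(0).round(4))
cv2.imwrite('pics/m_bar.png',cv2.resize(m.astype(np.uint8)*255,None,fx=4,fy=4,interpolation=0))
cv2.imwrite('pics/press.png',cv2.resize(cv2.cvtColor(c['img'],cv2.COLOR_RGB2BGR)[185:270,340:415],None,fx=7,fy=7,interpolation=cv2.INTER_CUBIC))
E
```

```text
rack 3 [ 486.6 -273.4] [147.1  32.4] 29.716732025146484 [ 0.4941 -0.2754]
stand 8 [493.3 281.5] [71.4 79.6] 84.36784362792969 [0.4932 0.2798]
bar 121 [506.9 -26.8] [ 14.4 100.9] 4.412259101867676 [ 0.5063 -0.0231]
```

View pics/press.png

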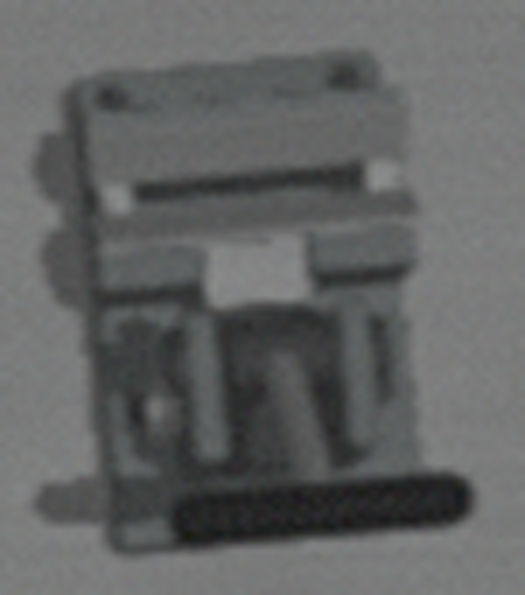

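View pics/m_rack.png

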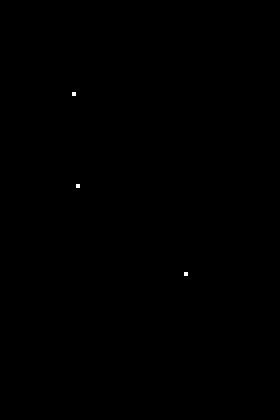

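View pics/m_stand.png

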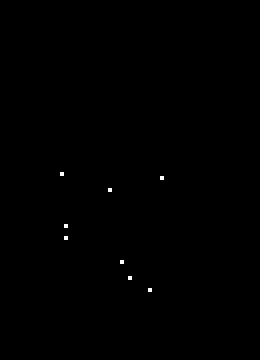

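Both masks failed because the picture is dim. The wrist views will be sharper, so I'll move above the stand first.

```bash
python3 -m inch '{"xyz":[[20,-20,60],[60,-60,105],[100,-110,105],[140,-160,105],[180,-205,105],[220,-250,105],[260,-295,105],[300,-340,105],[318,-350,105],[318,-350,105],[318,-350,105]],"twist":[-8,-18,-28,-38,-48,-58,-68,-74.6,-74.6,-74.6,-74.6]}'
python3 - <<'E'
from h import *
c=cam('wrist');save(c,'w_stand.png');print(arm.get_obs()['position'],c['eye'])
E
```

```text
clock: 1.58
position: [0.4692, 0.2056, 0.3502]
tool_rot: [1.0, 0.001, -0.001, -0.0]
ft_force: [0.1, -0.0, 0.3]
width: 0.0857
[0.46902396 0.20576736 0.35034441] [0.46816627 0.29047009 0.47912351]
```

View pics/w_stand.png

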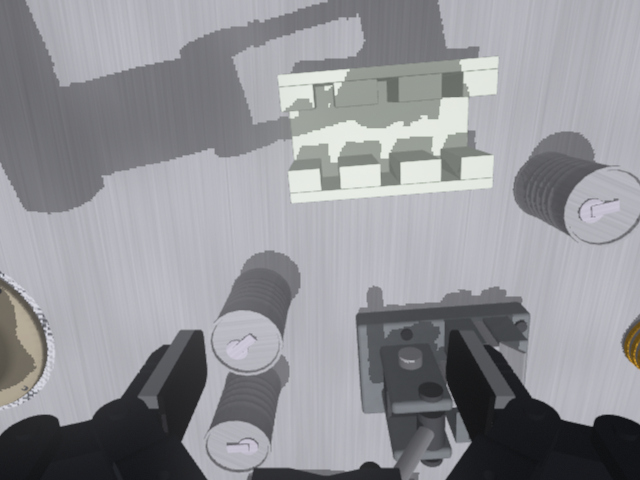

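Sharp view: the stand's outline has corners near (278,76), (497,57), (494,186), (290,203). I'll mask it by brightness.

Run:
```python
from h import *
c=cam('wrist')
for u,v in((278,76),(497,57),(494,186),(290,203),(499,94),(490,153),(290,170),(320,165)):
    print(u,v,ray(c,u,v,.085)[:2].round(4),ray(c,u,v,0)[:2].round(4))
im=cv2.cvtColor(c['img'],cv2.COLOR_RGB2BGR)
cv2.imwrite('pics/st_z.png',cv2.resize(im[45:215,265:515],None,fx=3.2,fy=3.2,interpolation=cv2.INTER_CUBIC))
```

```text
278 76 [0.4263 0.3101] [0.4173 0.3143]
497 57 [0.6135 0.3259] [0.6449 0.3335]
494 186 [0.6257 0.215 ] [0.6597 0.1987]
290 203 [0.434 0.198] [0.4267 0.178 ]
499 94 [0.6193 0.2962] [0.6519 0.2974]
490 153 [0.618  0.2454] [0.6504 0.2357]
290 170 [0.4348 0.2292] [0.4276 0.216 ]
320 165 [0.4626 0.2339] [0.4614 0.2217]
```

View pics/st_z.png

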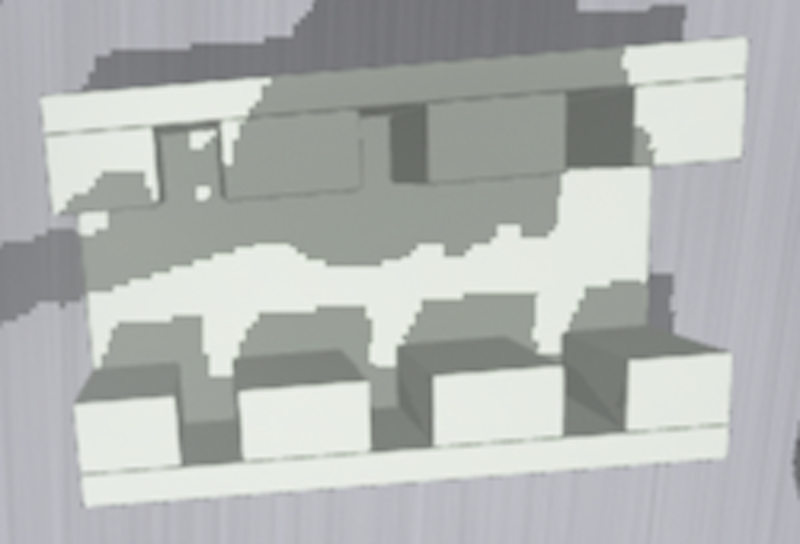

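```bash
python3 - <<'E'
from h import *
c=cam('top')
for p in((.4263,.3101,.085),(.6135,.3259,.085),(.625,.2145,.085),(.4355,.1985,.085)): print(proj(c,p).round(1))
E
python3 -m inch '{"xyz":[[10,-60,20],[20,-120,40],[30,-180,50],[40,-240,50],[60,-290,50],[80,-320,50],[80,-320,50],[80,-320,50]],"twist":[0,0,0,0,0,0,0,0]}'
python3 - <<'E'
from h import *
c=cam('wrist');save(c,'w_press.png');print(arm.get_obs()['position'],c['eye'])
E
```

```text
[260.6 290.7]
[256.1 225. ]
[294.9 220.7]
[300.2 287.2]
clock: 2.72
position: [0.5498, -0.1141, 0.4004]
tool_rot: [1.0, 0.001, -0.0, -0.0]
ft_force: [-0.4, 0.6, 0.3]
width: 0.085
[ 0.54965365 -0.11386341  0.40063219] [ 0.54864175 -0.02924389  0.52933182]
```

View pics/w_press.png

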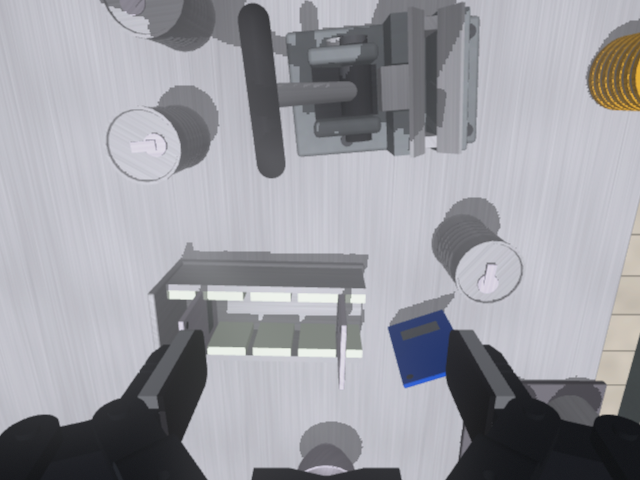

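The stand corners projected into the top view agree with the picture. This wrist view shows the press (bar from (253,15) to (272,170), jaw slot near (430,80)) and the rack (slot-1 plate near (200,290), slot-4 plate at (342,335), tall end at (155,300)). I'll enlarge both.

Run:
```python
import cv2
i=cv2.imread('pics/w_press.png')
cv2.imwrite('pics/pz.png',cv2.resize(i[0:185,230:490],None,fx=3,fy=3,interpolation=cv2.INTER_CUBIC))
cv2.imwrite('pics/rz.png',cv2.resize(i[235:400,135:385],None,fx=3.2,fy=3.2,interpolation=cv2.INTER_CUBIC))
```

```text
(no output)
```

View pics/pz.png

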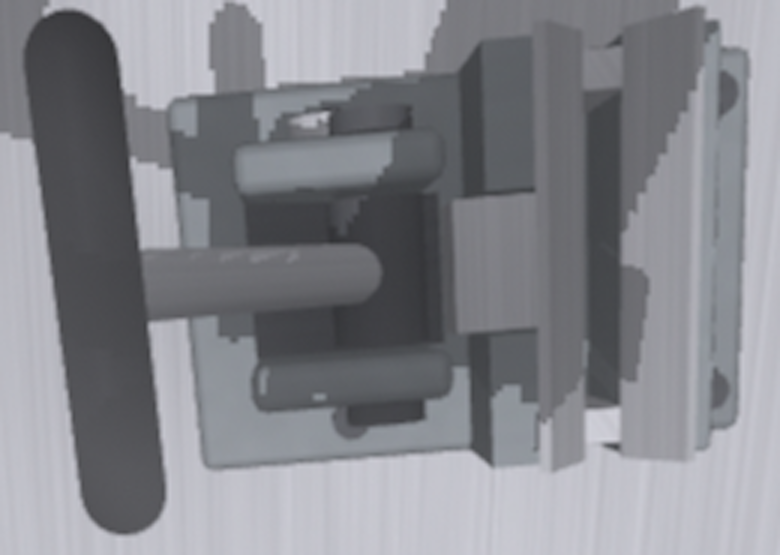

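View pics/rz.png

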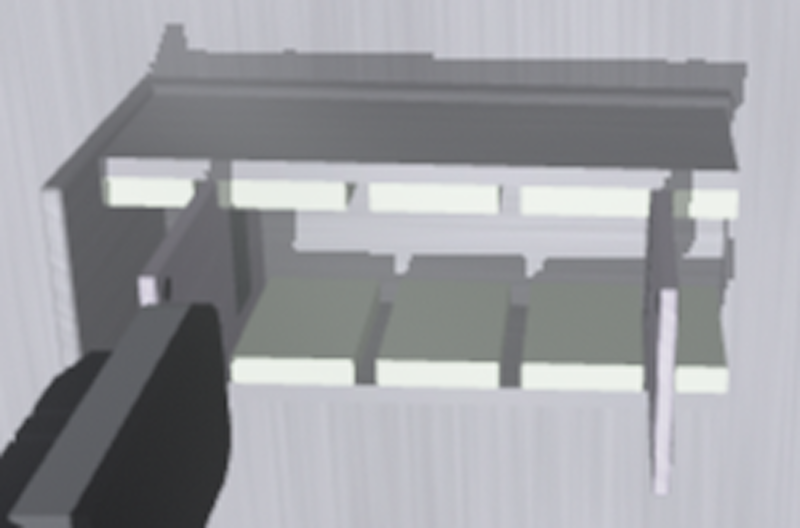

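Run:
```python
from h import *
c=cam('wrist')
P=lambda x,y,z,s,o:ray(c,o[0]+x/s,o[1]+y/s,z)[:2]
o=(230,0)
def show(n,*p):
    print(n,*[q.round(4) for q in p], 'mid',np.mean(p,0).round(4),'len',np.linalg.norm(p[0]-p[-1]).round(4))
show('bar',P(70,55,.228,3,o),P(122,488,.228,3,o))
for nm,xs in(('L90',(583,585)),('R90',(621,622))): show(nm,P(xs[0],90,.09,3,o),P(xs[1],405,.09,3,o))
show('Ltop',P(533,22,.112,3,o),P(543,470,.112,3,o))
show('Rtop',P(706,8,.112,3,o),P(692,458,.112,3,o))
show('base',P(172,100,.01,3,o),P(207,467,.01,3,o)); show('baseR',P(745,50,.01,3,o),P(738,425,.01,3,o))
o=(135,235);s=3.2
show('teeth near',P(106,206,.075,s,o),P(736,216,.075,s,o))
show('teeth far',P(234,383,.075,s,o),P(727,391,.075,s,o))
for n,x,y in(('slot2n',352,195),('slot3n',511,197),('slot2f',366,380),('slot3f',510,382)): print(n,P(x,y,.075,s,o).round(4))
show('plate4',P(662,185,.142,s,o),P(662,492,.142,s,o))
show('plate1',P(148,300,.142,s,o),P(209,165,.142,s,o))
```

```text
bar [0.5024 0.0198] [ 0.5098 -0.0709] mid [ 0.5061 -0.0255] len 0.091
L90 [0.6403 0.0331] [ 0.6485 -0.0619] mid [ 0.6444 -0.0144] len 0.0954
R90 [0.6521 0.0331] [ 0.6609 -0.0619] mid [ 0.6565 -0.0144] len 0.0954
Ltop [0.6197 0.0477] [ 0.6315 -0.0807] mid [ 0.6256 -0.0165] len 0.129
Rtop [0.6696 0.0515] [ 0.6793 -0.0767] mid [ 0.6745 -0.0126] len 0.1286
base [0.5058 0.0405] [ 0.5165 -0.0927] mid [ 0.5112 -0.0261] len 0.1336
baseR [0.715  0.0577] [ 0.7282 -0.0754] mid [ 0.7216 -0.0088] len 0.1338
teeth near [ 0.3626 -0.253 ] [ 0.596  -0.2564] mid [ 0.4793 -0.2547] len 0.2334
teeth far [ 0.4034 -0.3289] [ 0.595  -0.3319] mid [ 0.4992 -0.3304] len 0.1917
slot2n [ 0.4539 -0.2483]
slot3n [ 0.5126 -0.2489]
slot2f [ 0.4547 -0.3274]
slot3f [ 0.5106 -0.3281]
plate4 [ 0.5654 -0.2121] [ 0.5672 -0.3275] mid [ 0.5663 -0.2698] len 0.1153
plate1 [ 0.3996 -0.2536] [ 0.4238 -0.2058] mid [ 0.4117 -0.2297] len 0.0536
```

The numbers agree with the given sizes:
- **Press:** jaw at (0.650, −0.0144), yaw about 5°. Jaw gap measured about 12–13 mm, and the bar matches its predicted position.
- **Rack:** slots 57 mm apart, slot 1 at x ≈ 0.399, slot 4 at x ≈ 0.567, y ≈ −0.288.

I'll approach plate 1 now.

```bash
python3 -m inch '{"xyz":[[-40,-45,0],[-80,-90,-30],[-120,-135,-80],[-151,-173,-120],[-151,-173,-160],[-151,-173,-190],[-151,-173,-190],[-151,-173,-190]],"twist":[0,0,0,0,0,0,0,0]}' 0.38
python3 - <<'E'
from h import *
c=cam('wrist');save(c,'w_p1.png');o=arm.get_obs();print(o['position'],o['width'])
for p in((.399,-.248,.142),(.399,-.328,.142)): print(proj(c,p).round(1))
E
```

```text
clock: 3.82
position: [0.4002, -0.2884, 0.212]
tool_rot: [1.0, 0.001, 0.001, 0.001]
ft_force: [0.0, -1.0, -0.2]
width: 0.0326
[ 0.40042031 -0.28867506  0.21233364] 0.03224734511477833
[325.  198.1]
[324.6 343.8]
```

View pics/w_p1.png

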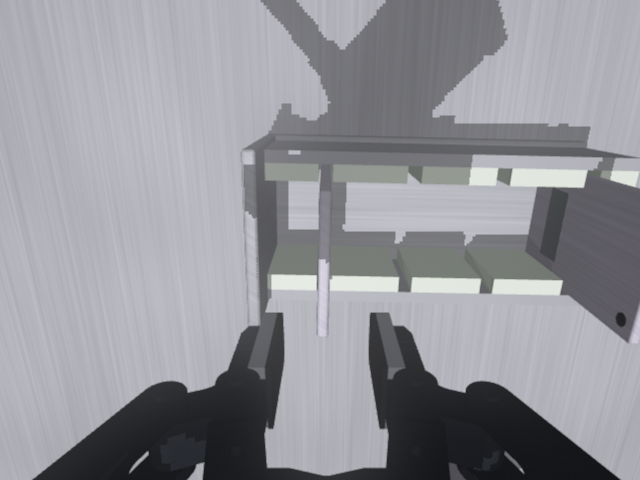

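Run:
```python
from h import *
c=cam('wrist')
i=cv2.cvtColor(c['img'],cv2.COLOR_RGB2BGR);cv2.imwrite('pics/p1z.png',cv2.resize(i[140:345,240:420],None,fx=2.9,fy=2.9,interpolation=cv2.INTER_CUBIC))
print(ray(c,323,336,.142),ray(c,324,200,.142))
```

```text
[ 0.39838607 -0.32373691  0.142     ] [ 0.39879701 -0.24929626  0.142     ]
```

View pics/p1z.png

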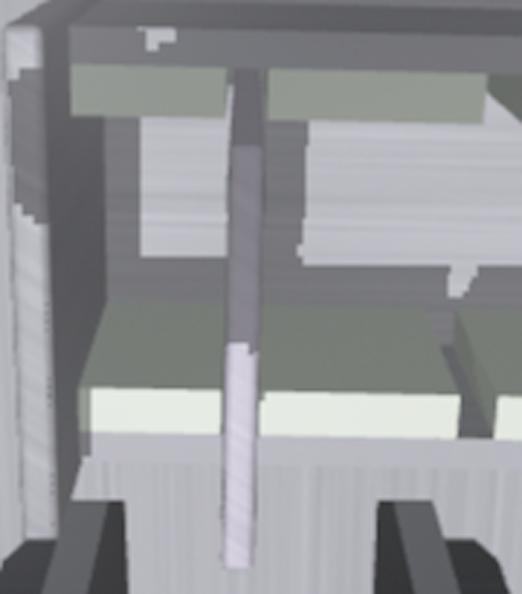

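Plate 1's top runs from v=190 to v=336, which is 80 mm as it must be, centred at y=−0.284 and x=0.3985. I'll go down and close on it.

```bash
python3 -m inch '{"xyz":[[-1,4,-20],[-1,4,-50],[-1,4,-70],[-1,4,-81],[-1,4,-81],[-1,4,-81],[-1,4,-81]],"twist":[0,0,0,0,0,0,0]}'
python3 -m inch '{"xyz":[[0,0,0],[0,0,0],[0,0,0],[0,0,0],[0,0,0],[0,0,0]],"twist":[0,0,0,0,0,0]}' 0
```

```text
clock: 4.8
position: [0.3987, -0.2849, 0.1302]
tool_rot: [1.0, 0.001, 0.001, 0.001]
ft_force: [0.5, -0.7, -0.2]
width: 0.0325
clock: 5.55
position: [0.3985, -0.2848, 0.1298]
tool_rot: [1.0, 0.0, 0.0, 0.0]
ft_force: [0.9, 0.3, 5.1]
width: 0.0043
```

```bash
python3 -m inch '{"xyz":[[0,0,10],[0,0,25],[0,0,45],[0,0,70],[0,0,95],[0,0,120],[0,0,140],[0,0,150],[0,0,150]],"twist":[0,0,0,0,0,0,0,0,0]}'
python3 - <<'E'
from h import *
c=cam('wrist');save(c,'w_p1b.png');c=cam('scene');save(c,'s1.png')
E
```

```text
clock: 6.68
position: [0.398, -0.2845, 0.2799]
tool_rot: [1.0, 0.001, 0.0, 0.0]
ft_force: [0.6, -0.6, -3.0]
width: 0.0051
```

View pics/w_p1b.png

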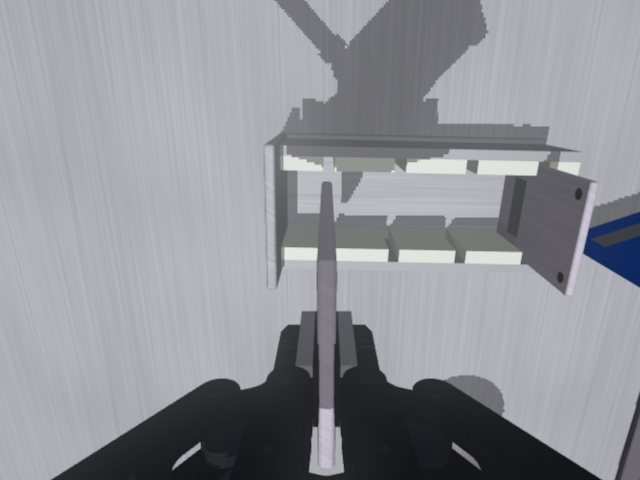

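View pics/s1.png

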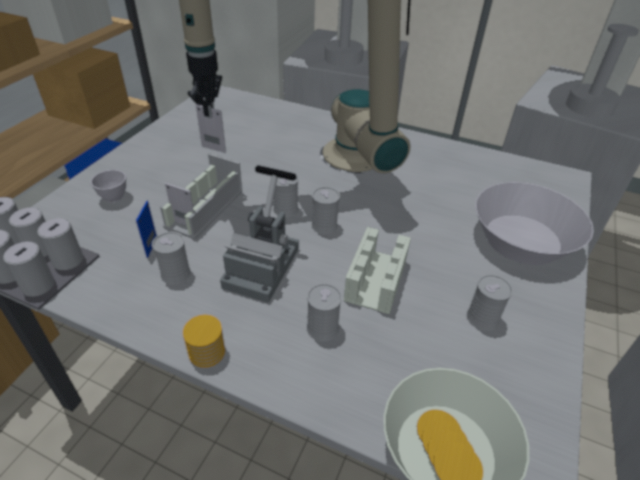

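Plate 1 is out and held upright; in the scene view it hangs at (211,130). Next I'll carry it over the jaw, passing on the +x side of the handle.

```bash
python3 -m inch '{"xyz":[[50,10,20],[100,20,20],[150,40,20],[195,75,20],[230,120,20],[248,165,20],[252,210,20],[252,245,20],[252,269,10],[252,269,-10],[252,269,-10],[252,269,-10]],"twist":[0,0,1,2,3,4,5,5,5,5,5,5]}'
python3 - <<'E'
from h import *
o=arm.get_obs();print(o['position'],o['tool_rot'],o['width'],o['ft_force'])
c=cam('wrist');save(c,'w_j1.png')
E
```

```text
clock: 8.28
position: [0.6502, -0.0161, 0.2691]
tool_rot: [0.999, 0.044, -0.0, 0.0]
ft_force: [0.5, -0.4, -2.4]
width: 0.0047
[ 0.65023478 -0.01609446  0.26912406] [ 9.99044348e-01  4.37074082e-02 -1.74532101e-04  1.50005262e-04] 0.004713706552641721 [ 0.49152935 -0.4231196  -2.39292703]
```

View pics/w_j1.png

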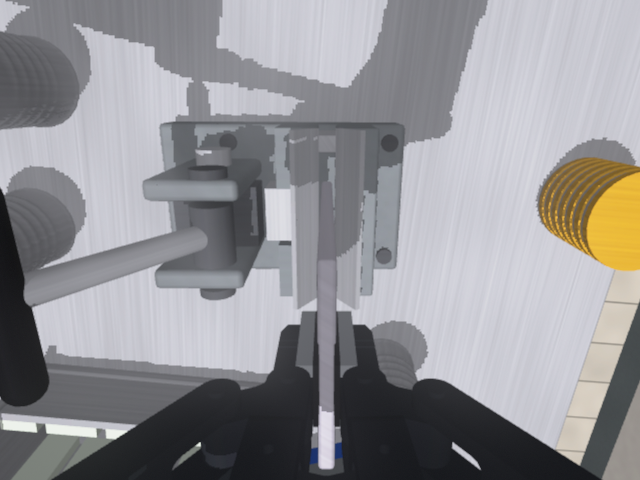

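Run:
```python
import cv2
i=cv2.imread('pics/w_j1.png')
cv2.imwrite('pics/j1z.png',cv2.resize(i[110:320,260:410],None,fx=2.8*1.0,fy=2.8,interpolation=cv2.INTER_CUBIC))
```

```text
(no output)
```

View pics/j1z.png

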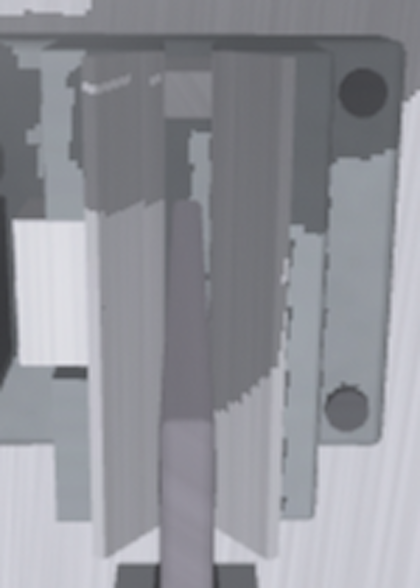

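The plate's lower near corner, crop (187,203), sits over the middle of the jaw gap (164–213), so it is aligned. I'll lower it.

```bash
python3 -m inch '{"xyz":[[0,1,-25],[0,1,-50],[0,1,-75],[0,1,-95],[0,1,-108],[0,1,-108]],"twist":[0,0,0,0,0,0]}'
python3 -m inch '{"xyz":[[0,0,-4],[0,0,-7],[0,0,-8],[0,0,-8]],"twist":[0,0,0,0]}'
```

```text
clock: 9.07
position: [0.6499, -0.0148, 0.1608]
tool_rot: [0.999, 0.044, -0.001, -0.0]
ft_force: [-1.0, 0.0, -2.5]
width: 0.0049
clock: 9.57
position: [0.6502, -0.0144, 0.1535]
tool_rot: [0.999, 0.044, 0.0, 0.0]
ft_force: [0.7, -0.2, -1.8]
width: 0.0046
```

```bash
python3 -m inch '{"xyz":[[0,0,0],[0,0,0],[0,0,0],[0,0,20],[0,0,50],[0,0,90],[0,0,130],[0,0,147],[-50,-5,147],[-100,-9,147],[-144,-12,147],[-144,-12,147]],"twist":[0,0,0,0,0,0,0,0,0,0,0,0]}' 0.55
python3 - <<'E'
from h import *
o=arm.get_obs();print(o['position'],o['width'],o['ft_force'])
c=cam('wrist');save(c,'w_h1.png');c=cam('scene');save(c,'s2.png')
E
```

```text
clock: 11.08
position: [0.5032, -0.0263, 0.3012]
tool_rot: [0.999, 0.044, -0.0, 0.0]
ft_force: [0.1, -0.1, -0.1]
width: 0.0471
[ 0.50318074 -0.02627972  0.30118661] 0.04711496408266514 [ 0.0590131  -0.08112597 -0.11387809]
```

View pics/w_h1.png

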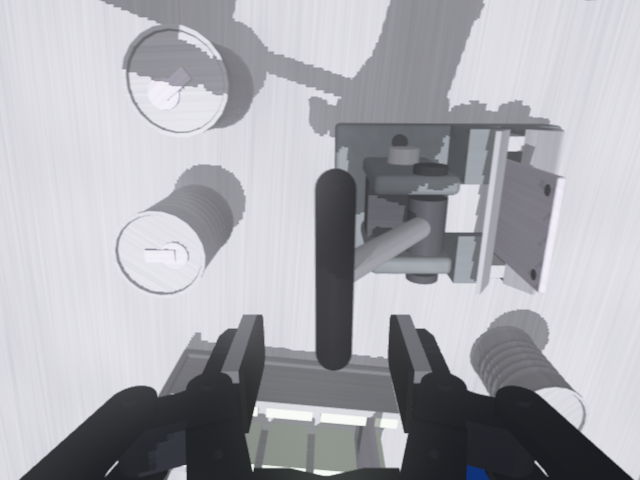

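View pics/s2.png

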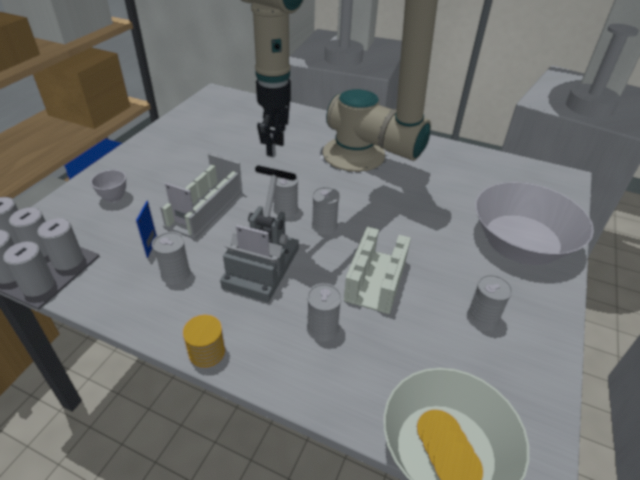

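Plate 1 stands in the jaw with its top at (255,240) in the scene view, and the bar is right below the tool. I'll close the fingers and push the bar down along its arc.

```bash
python3 -m inch '{"xyz":[[2,0,-10],[2,0,-30],[2,0,-40],[2,0,-48],[-4,-1,-55],[-14,-1,-63],[-28,-2,-79],[-38,-3,-97],[-45,-4,-117],[-48,-4,-128],[-48,-4,-130],[-48,-4,-130]],"twist":[0,0,0,0,0,0,0,0,0,0,0,0]}' 0
python3 - <<'E'
from h import *
o=arm.get_obs();print(o['position'],o['width'],o['ft_force'])
c=cam('scene');i=cv2.cvtColor(c['img'],cv2.COLOR_RGB2BGR);cv2.imwrite('pics/s3.png',cv2.resize(i[100:310,180:340],None,fx=2.8,fy=2.8,interpolation=cv2.INTER_CUBIC))
E
```

```text
clock: 12.68
position: [0.4553, -0.0309, 0.1725]
tool_rot: [0.999, 0.045, -0.003, 0.001]
ft_force: [-11.5, -0.2, 21.5]
width: -0.0005
[ 0.45529575 -0.03086783  0.17252961] -0.0005162818903406618 [-11.45815646  -0.1625608   21.49307479]
```

View pics/s3.png

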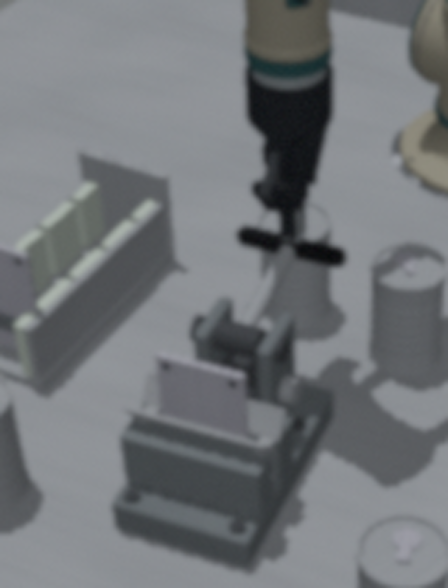

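The fingertips are at z=0.1585 and the force is 21 N, above the spring's 11 N, so the handle is at its stop. I'll hold briefly, then ride the bar back up.

```bash
python3 -m inch '{"xyz":[[0,0,-2],[0,0,-2],[0,0,2],[3,0,14],[10,1,34],[20,2,52],[34,3,68],[46,4,84],[50,4,110],[50,4,130],[50,4,130]],"twist":[0,0,0,0,0,0,0,0,0,0,0]}'
python3 - <<'E'
from h import *
o=arm.get_obs();print(o['position'],o['width'],o['ft_force'])
c=cam('wrist');save(c,'w_h1b.png')
c=cam('top');save(c,'t2.png')
E
```

```text
clock: 14.1
position: [0.5095, -0.0267, 0.3017]
tool_rot: [0.999, 0.044, 0.002, 0.0]
ft_force: [0.8, -0.2, 0.5]
width: -0.0002
[ 0.50954224 -0.02666141  0.301707  ] -0.00022140257202006323 [ 0.80830179 -0.1669172   0.51725871]
```

View pics/w_h1b.png

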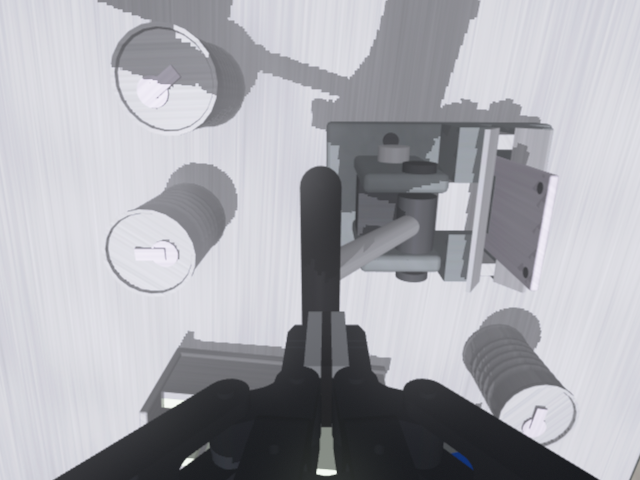

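View pics/t2.png

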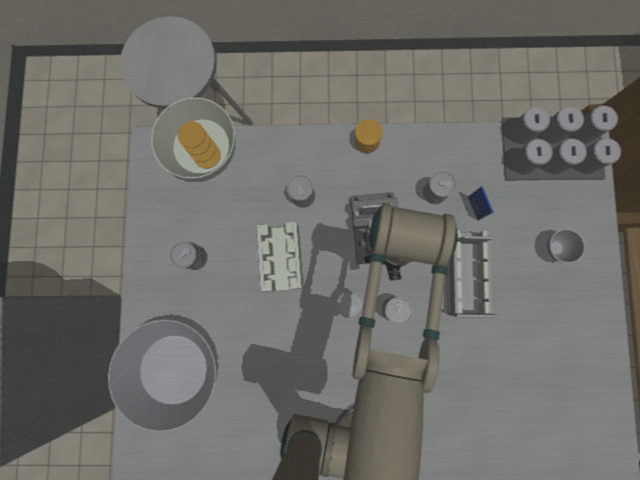

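The handle is back up and the stand has not moved. The plate leans toward +x, with its top edge from (562,172) to (537,290). I'll measure that before regripping.

Run:
```python
from h import *
c=cam('wrist')
a=ray(c,557,175,.164);b=ray(c,534,289,.164);print(a,b,(a+b)/2,np.linalg.norm(a-b))
```

```text
[0.64732719 0.02682318 0.164     ] [ 0.6523961  -0.05101281  0.164     ] [ 0.64986165 -0.01209482  0.164     ] 0.0780008698830089
```

```bash
python3 -m inch '{"xyz":[[50,4,0],[100,8,0],[142,13,0],[142,13,-30],[142,13,-70],[142,13,-110],[142,13,-140],[142,13,-149],[142,13,-149],[142,13,-149]],"twist":[0,0,0,0,0,0,0,0,0,0]}' 0.6
python3 -m inch '{"xyz":[[0,0,0],[0,0,0],[0,0,0],[0,0,0],[0,0,0],[0,0,0],[0,0,1],[0,0,10],[0,0,30]],"twist":[0,0,0,0,0,0,0,0,0]}' 0
python3 -m inch '{"xyz":[[0,0,30],[0,0,60],[0,0,90],[0,0,115],[0,0,115]],"twist":[0,0,0,0,0]}'
python3 - <<'E'
from h import *
c=cam('wrist');save(c,'w_k1.png');c=cam('top');save(c,'t3.png')
E
```

```text
clock: 15.5
position: [0.6511, -0.0136, 0.1528]
tool_rot: [0.999, 0.044, 0.001, 0.0]
ft_force: [0.4, -0.3, -0.5]
width: 0.0512
clock: 16.62
position: [0.6482, -0.0132, 0.1795]
tool_rot: [0.999, 0.044, -0.003, -0.0]
ft_force: [0.6, 0.7, -2.5]
width: 0.0053
clock: 17.25
position: [0.6505, -0.0135, 0.2979]
tool_rot: [0.999, 0.044, 0.001, 0.0]
ft_force: [-0.4, -0.3, -2.4]
width: 0.0054
```

View pics/w_k1.png

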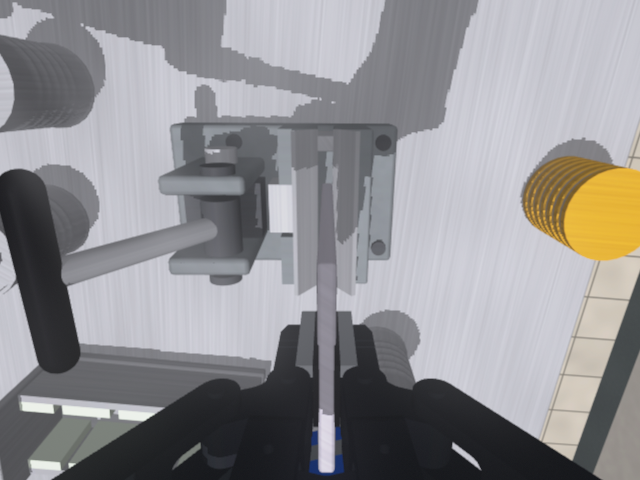

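View pics/t3.png

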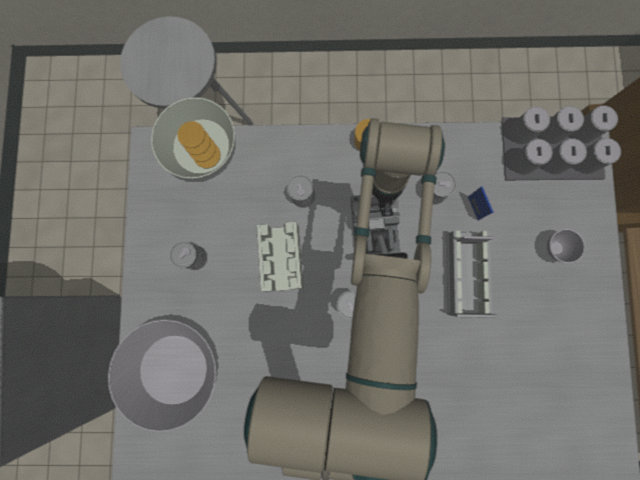

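Plate 1 is held again and the stand is still where I measured it. I'll carry the plate over the stand's far slot (0.581, 0.267).

```bash
python3 -m inch '{"xyz":[[-10,45,0],[-25,95,0],[-40,145,0],[-55,195,0],[-65,240,0],[-69,270,0],[-69,279,-20],[-69,279,-45],[-69,279,-45],[-69,279,-45]],"twist":[0,0,0,0,0,0,0,0,0,0]}'
python3 - <<'E'
from h import *
o=arm.get_obs();print(o['position'])
c=cam('wrist');save(c,'w_s1.png')
i=cv2.cvtColor(c['img'],cv2.COLOR_RGB2BGR);cv2.imwrite('pics/s1z.png',cv2.resize(i[80:480,150:480],None,fx=1.45,fy=1.45,interpolation=cv2.INTER_CUBIC))
for p in((.4263,.3101,.085),(.6135,.3259,.085)): print(proj(c,p).round(1))
E
```

```text
clock: 18.6
position: [0.5812, 0.2654, 0.251]
tool_rot: [0.999, 0.044, -0.0, 0.0]
ft_force: [0.4, 0.5, -1.4]
width: 0.0048
[0.58115713 0.26536673 0.25103404]
[105.4 141.3]
[382.5 142.6]
```

View pics/w_s1.png

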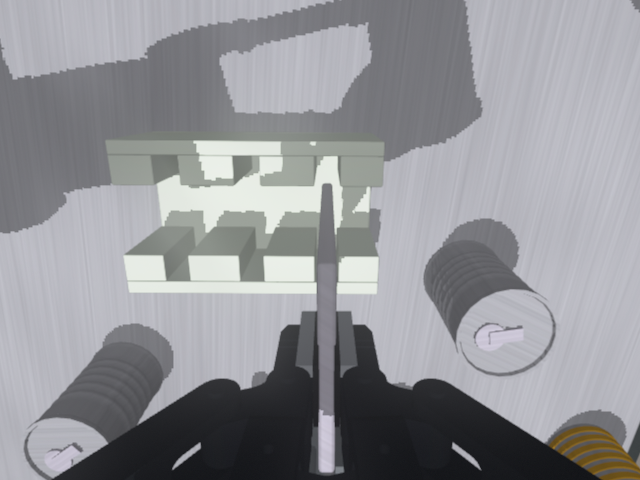

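The slot gap spans u=314–340 and the plate is at u=327, so it is centred. I'll lower it.

```bash
python3 -m inch '{"xyz":[[0,0,-30],[0,0,-60],[0,0,-90],[0,0,-110],[0,0,-118],[0,0,-122],[0,0,-124],[0,0,-124]],"twist":[0,0,0,0,0,0,0,0]}'
```

```text
clock: 19.65
position: [0.5816, 0.2657, 0.1281]
tool_rot: [0.999, 0.044, 0.001, -0.0]
ft_force: [-0.7, 0.5, -2.7]
width: 0.0049
```

```bash
python3 -m inch '{"xyz":[[0,0,-1],[0,0,-2],[0,0,-2]],"twist":[0,0,0]}'
python3 -m inch '{"xyz":[[0,0,0],[0,0,0],[0,0,0],[0,0,15],[0,0,45],[0,0,90],[0,0,130],[0,0,150],[0,0,170],[0,0,170]],"twist":[0,0,0,0,0,0,0,0,0,0]}' 0.55
python3 - <<'E'
from h import *
c=cam('wrist');save(c,'w_s1b.png');c=cam('scene');i=cv2.cvtColor(c['img'],cv2.COLOR_RGB2BGR);cv2.imwrite('pics/s4.png',cv2.resize(i[200:330,320:450],None,fx=4,fy=4,interpolation=cv2.INTER_CUBIC))
E
```

```text
clock: 20.02
position: [0.5811, 0.2655, 0.1253]
tool_rot: [0.999, 0.044, 0.0, 0.0]
ft_force: [-0.7, -0.0, -3.4]
width: 0.0051
clock: 21.28
position: [0.5821, 0.2658, 0.2983]
tool_rot: [0.999, 0.044, 0.003, -0.001]
ft_force: [0.5, 0.1, -0.8]
width: 0.0467
```

View pics/w_s1b.png

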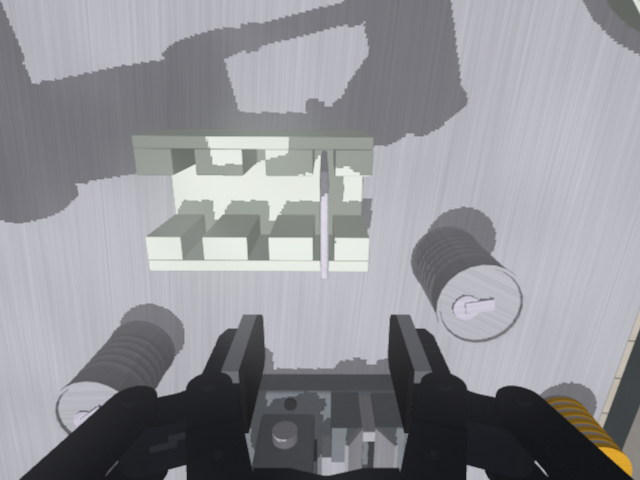

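View pics/s4.png

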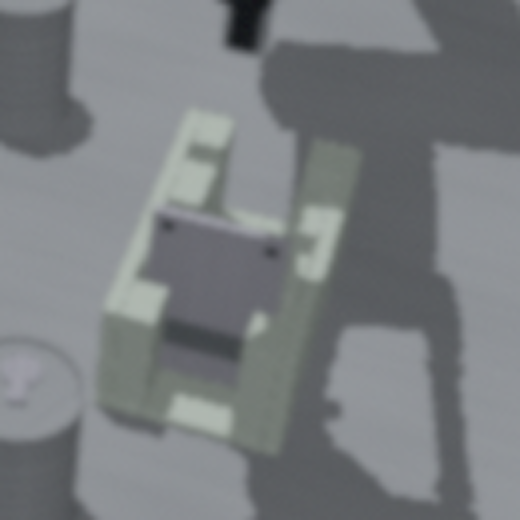

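Plate 1 stands in the far slot, upright at (326,150)–(323,277) in the wrist view. Next is plate 4.

```bash
python3 -m inch '{"xyz":[[0,-50,0],[0,-105,0],[0,-160,0],[0,-215,0],[0,-270,0],[0,-325,0],[0,-380,0],[0,-435,0],[-5,-490,0],[-15,-535,-20],[-15,-550,-50],[-15,-550,-85]],"twist":[0,-1,-2,-3,-4,-5,-5,-5,-5,-5,-5,-5]}' 0.38
python3 -m inch '{"xyz":[[0,0,0],[0,0,0]],"twist":[0,0]}'
python3 - <<'E'
from h import *
c=cam('wrist');save(c,'w_p4.png')
i=cv2.cvtColor(c['img'],cv2.COLOR_RGB2BGR);cv2.imwrite('pics/p4z.png',cv2.resize(i[140:345,240:420],None,fx=2.9,fy=2.9,interpolation=cv2.INTER_CUBIC))
E
```

```text
clock: 22.88
position: [0.5655, -0.2862, 0.2084]
tool_rot: [1.0, -0.001, -0.0, -0.0]
ft_force: [0.3, 0.4, -0.5]
width: 0.032
clock: 23.12
position: [0.5666, -0.2845, 0.211]
tool_rot: [1.0, 0.001, 0.0, 0.0]
ft_force: [-0.5, -0.3, 0.2]
width: 0.0323
```

View pics/w_p4.png

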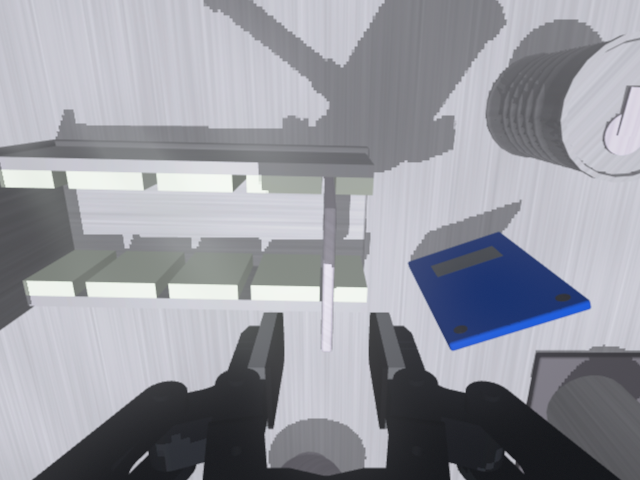

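View pics/p4z.png

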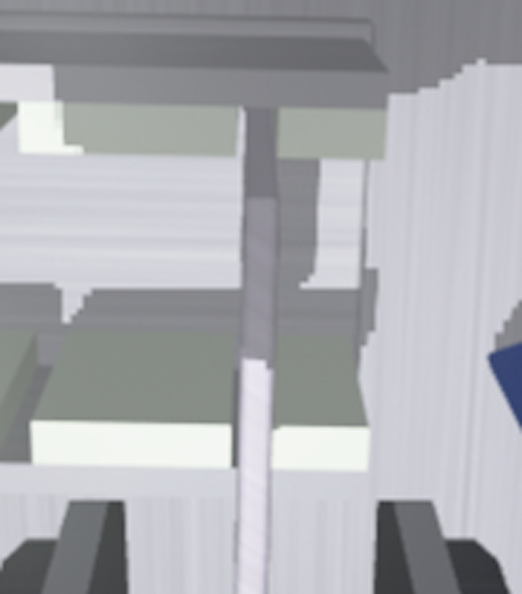

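Run:
```python
from h import *
c=cam('wrist')
a=ray(c,240+260/2.9,140+198/2.9,.142);b=ray(c,327,350,.142);print(a,b,(a+b)/2,np.linalg.norm(a-b))
```

```text
[ 0.56802321 -0.24903002  0.142     ] [ 0.5669962  -0.32780191  0.142     ] [ 0.5675097  -0.28841596  0.142     ] 0.07877858397837885
```

Plate 4's top measures 79 mm, against 80 nominal, centred at (0.5675, −0.288). The blue plate lies clear at (500,290). I'll grasp plate 4.

```bash
python3 -m inch '{"xyz":[[1,-4,-20],[1,-4,-50],[1,-4,-70],[1,-4,-81],[1,-4,-81],[1,-4,-81]],"twist":[0,0,0,0,0,0]}'
python3 -m inch '{"xyz":[[0,0,0],[0,0,0],[0,0,0],[0,0,0],[0,0,0],[0,0,0]],"twist":[0,0,0,0,0,0]}' 0
python3 -m inch '{"xyz":[[0,0,10],[0,0,25],[0,0,45],[0,0,70],[0,0,95],[0,0,120],[0,0,145],[0,0,165],[0,0,165]],"twist":[0,0,0,0,0,0,0,0,0]}'
```

```text
clock: 23.98
position: [0.568, -0.2888, 0.1307]
tool_rot: [1.0, 0.001, 0.001, 0.001]
ft_force: [-0.3, 0.0, -0.2]
width: 0.0326
clock: 24.72
position: [0.5677, -0.2889, 0.1304]
tool_rot: [1.0, 0.0, 0.001, 0.001]
ft_force: [-1.1, -0.5, 5.5]
width: 0.0052
clock: 25.85
position: [0.5677, -0.2888, 0.2966]
tool_rot: [1.0, 0.001, 0.002, 0.001]
ft_force: [-0.2, 0.2, -2.3]
width: 0.0047
```

```bash
python3 -m inch '{"xyz":[[30,20,0],[60,55,0],[80,100,0],[83,150,0],[83,200,0],[83,245,0],[83,274,-10],[83,274,-25],[83,274,-25],[83,274,-25]],"twist":[0,1,2,3,4,5,5,5,5,5]}'
python3 - <<'E'
from h import *
c=cam('wrist');save(c,'w_j4.png')
i=cv2.cvtColor(c['img'],cv2.COLOR_RGB2BGR)
cv2.imwrite('pics/j4z.png',cv2.resize(i[110:320,220:430],None,fx=2.8*1.0,fy=2.8,interpolation=cv2.INTER_CUBIC))
E
```

```text
clock: 27.1
position: [0.6502, -0.0157, 0.269]
tool_rot: [0.999, 0.043, -0.0, 0.0]
ft_force: [-0.7, 0.3, -1.9]
width: 0.0049
```

View pics/j4z.png

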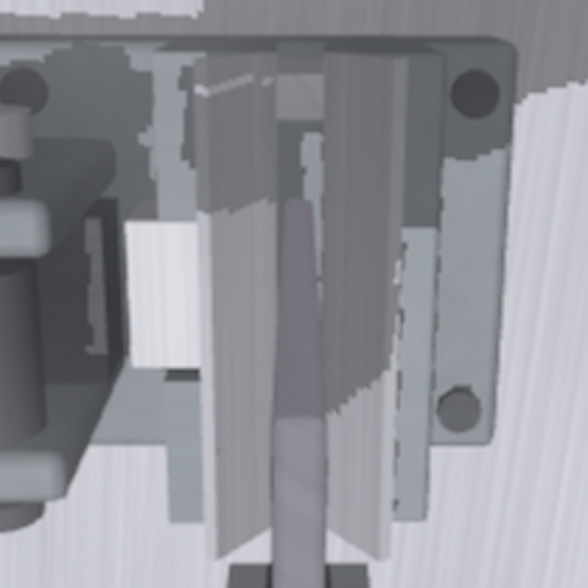

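The alignment is the same as for plate 1: the plate's corner (299,203) is over the gap (276–325). I'll insert and release it.

```bash
python3 -m inch '{"xyz":[[0,1,-25],[0,1,-50],[0,1,-75],[0,1,-95],[0,1,-108],[0,1,-113],[0,1,-116],[0,1,-116],[0,1,-116]],"twist":[0,0,0,0,0,0,0,0,0]}'
python3 -m inch '{"xyz":[[0,0,0],[0,0,0],[0,0,0],[0,0,20],[0,0,50],[0,0,90],[0,0,130],[0,0,147],[-50,-5,147],[-100,-9,147],[-144,-12,147],[-144,-12,147]],"twist":[0,0,0,0,0,0,0,0,0,0,0,0]}' 0.55
python3 - <<'E'
from h import *
o=arm.get_obs();print(o['position'],o['width'])
c=cam('wrist');save(c,'w_h4.png');c=cam('top');save(c,'t4.png')
E
```

```text
clock: 28.28
position: [0.6506, -0.0135, 0.154]
tool_rot: [0.999, 0.044, 0.001, 0.0]
ft_force: [0.5, -0.2, -1.8]
width: 0.0049
clock: 29.78
position: [0.5031, -0.0253, 0.3011]
tool_rot: [0.999, 0.044, -0.0, 0.0]
ft_force: [-0.1, -0.2, 0.1]
width: 0.047
[ 0.5031377  -0.02526368  0.30112556] 0.047010348132172065
```

View pics/w_h4.png

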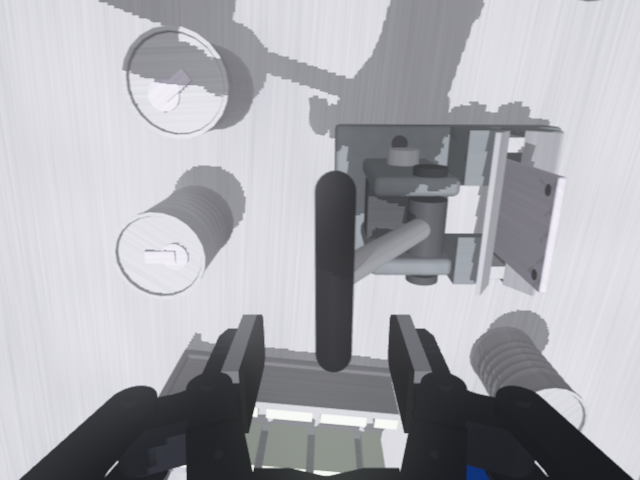

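View pics/t4.png

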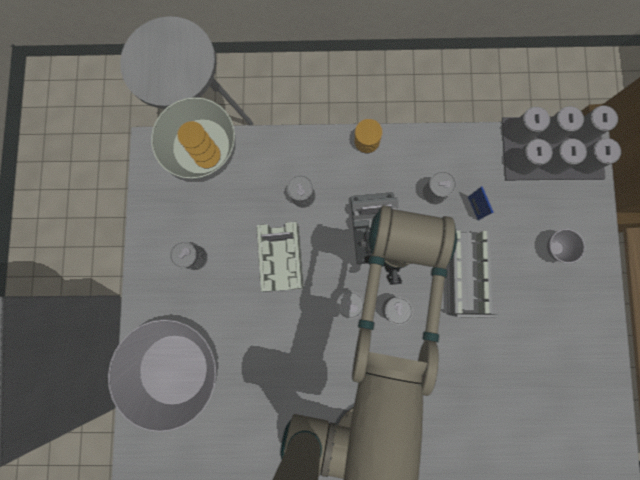

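Plate 4 stands in the jaw, with its top edge from (562,178) to (545,290), and the pose matches last time. I'll make the same stroke.

```bash
python3 -m inch '{"xyz":[[2,0,-10],[2,0,-30],[2,0,-40],[2,0,-48],[-4,-1,-55],[-14,-1,-63],[-28,-2,-79],[-38,-3,-97],[-45,-4,-117],[-48,-4,-128],[-48,-4,-130],[-48,-4,-130]],"twist":[0,0,0,0,0,0,0,0,0,0,0,0]}' 0
python3 -m inch '{"xyz":[[0,0,-2],[0,0,-2]],"twist":[0,0]}'
python3 -m inch '{"xyz":[[0,0,2],[3,0,16],[10,1,36],[20,2,54],[34,3,70],[46,4,86],[50,4,112],[50,4,132],[50,4,132]],"twist":[0,0,0,0,0,0,0,0,0]}'
python3 - <<'E'
from h import *
c=cam('wrist');save(c,'w_h4b.png')
E
```

```text
clock: 31.38
position: [0.4553, -0.0298, 0.1726]
tool_rot: [0.999, 0.045, -0.003, 0.001]
ft_force: [-11.9, -0.7, 21.6]
width: 0.0
clock: 31.62
position: [0.4553, -0.0299, 0.1722]
tool_rot: [0.999, 0.045, -0.002, 0.001]
ft_force: [-14.6, -1.8, 33.2]
width: -0.0004
clock: 32.75
position: [0.5095, -0.0256, 0.3017]
tool_rot: [0.999, 0.044, 0.002, 0.0]
ft_force: [0.7, -0.9, 0.0]
width: 0.0
```

View pics/w_h4b.png

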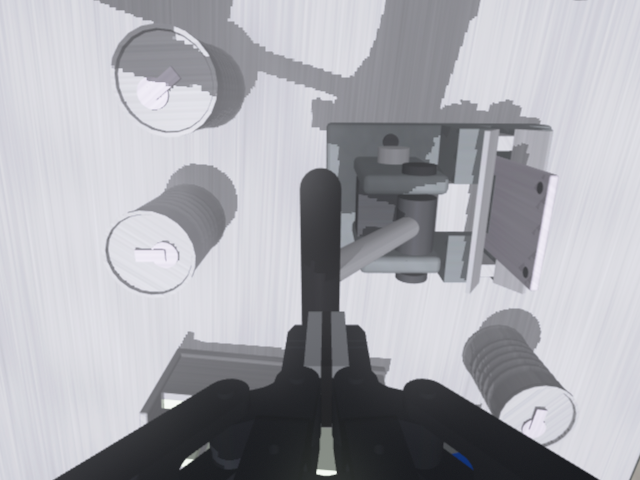

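The handle reached its stop (22 N, then 33 N) and is back up. I'll regrip plate 4.

```bash
python3 -m inch '{"xyz":[[50,4,0],[100,8,0],[142,12,0],[142,12,-30],[142,12,-70],[142,12,-110],[142,12,-140],[142,12,-149],[142,12,-149],[142,12,-149]],"twist":[0,0,0,0,0,0,0,0,0,0]}' 0.6
python3 -m inch '{"xyz":[[0,0,0],[0,0,0],[0,0,0],[0,0,0],[0,0,0],[0,0,0],[0,0,1],[0,0,10],[0,0,30]],"twist":[0,0,0,0,0,0,0,0,0]}' 0
python3 -m inch '{"xyz":[[0,0,30],[0,0,60],[0,0,90],[0,0,115],[0,0,115]],"twist":[0,0,0,0,0]}'
python3 - <<'E'
from h import *
c=cam('wrist');save(c,'w_k4.png');c=cam('top');save(c,'t5.png')
E
```

```text
clock: 34.05
position: [0.6511, -0.0136, 0.1527]
tool_rot: [0.999, 0.044, 0.001, 0.0]
ft_force: [0.6, -0.2, 0.5]
width: 0.0512
clock: 35.17
position: [0.6482, -0.0133, 0.1796]
tool_rot: [0.999, 0.044, -0.003, -0.0]
ft_force: [0.3, 0.8, -1.5]
width: 0.0045
clock: 35.8
position: [0.6506, -0.0135, 0.298]
tool_rot: [0.999, 0.044, 0.001, 0.0]
ft_force: [-0.2, 0.0, -2.3]
width: 0.0051
```

View pics/w_k4.png

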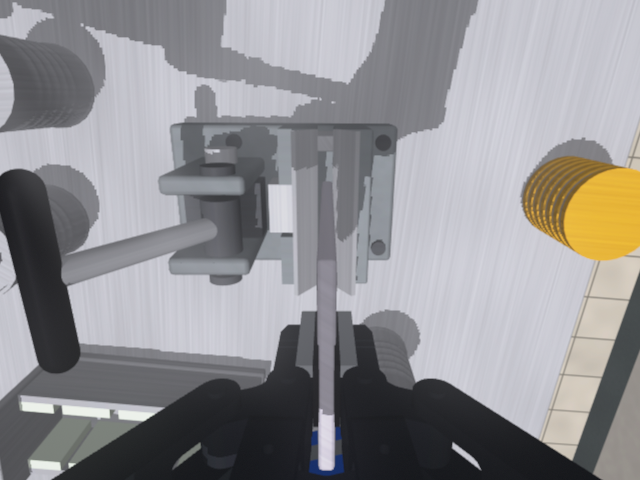

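View pics/t5.png

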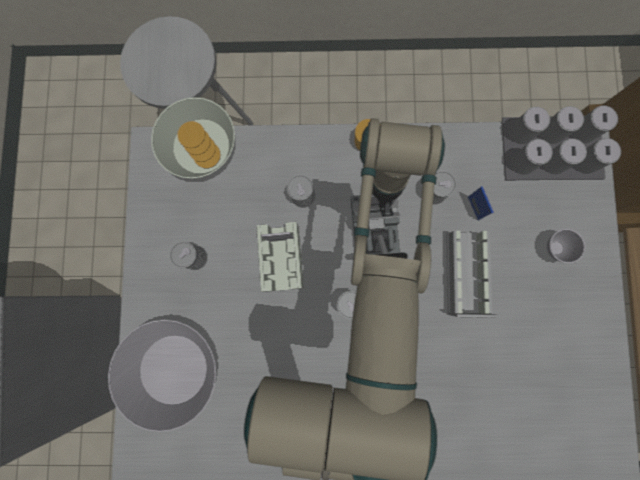

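The stand is still unmoved and plate 4 is held. I'll carry it to the stand's near slot (0.469, 0.2575), moving in +y first so the plate clears the handle.

```bash
python3 -m inch '{"xyz":[[0,45,0],[0,95,0],[-15,145,0],[-50,190,0],[-90,225,0],[-130,250,0],[-165,265,0],[-181,269,0],[-181,269,-20],[-181,269,-45],[-181,269,-45],[-181,269,-45]],"twist":[0,0,0,0,0,0,0,0,0,0,0,0]}'
python3 - <<'E'
from h import *
c=cam('wrist');save(c,'w_s4.png')
E
```

```text
clock: 37.4
position: [0.4699, 0.2553, 0.2515]
tool_rot: [0.999, 0.044, 0.0, 0.0]
ft_force: [-0.4, -1.0, -3.0]
width: 0.0049
```

View pics/w_s4.png

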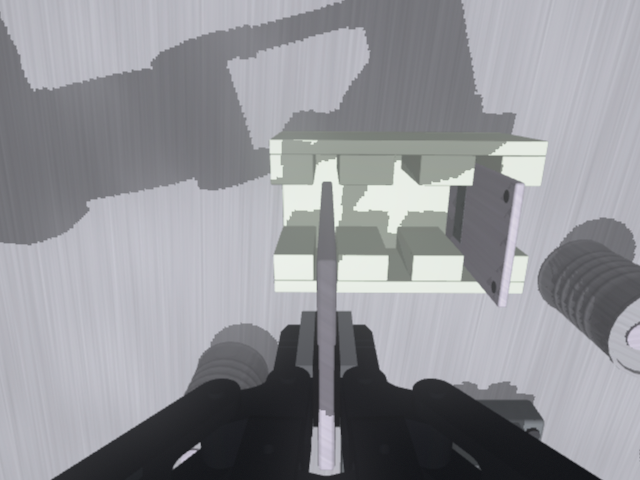

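The slot gap is u=314–338 and the plate is at u=326, so it is centred. Lowering.

```bash
python3 -m inch '{"xyz":[[0,0,-30],[0,0,-60],[0,0,-90],[0,0,-110],[0,0,-118],[0,0,-123],[0,0,-126],[0,0,-126],[0,0,-126]],"twist":[0,0,0,0,0,0,0,0,0]}'
python3 -m inch '{"xyz":[[0,0,0],[0,0,0],[0,0,0],[0,0,15],[0,0,45],[0,0,90],[0,0,130],[-20,-30,160],[-40,-60,180],[-60,-100,180],[-60,-100,180]],"twist":[0,0,0,0,0,0,0,0,0,0,0]}' 0.5
python3 - <<'E'
from h import *
c=cam('wrist');save(c,'w_f.png');c=cam('scene');save(c,'s_f.png');i=cv2.cvtColor(c['img'],cv2.COLOR_RGB2BGR);cv2.imwrite('pics/s_fz.png',cv2.resize(i[140:340,210:450],None,fx=3,fy=3,interpolation=cv2.INTER_CUBIC))
c=cam('top');i=cv2.cvtColor(c['img'],cv2.COLOR_RGB2BGR);cv2.imwrite('pics/t_f.png',i)
E
```

```text
clock: 38.58
position: [0.4695, 0.2557, 0.1259]
tool_rot: [0.999, 0.044, 0.001, -0.0]
ft_force: [-1.4, 0.5, -2.8]
width: 0.0044
clock: 39.95
position: [0.4078, 0.1538, 0.307]
tool_rot: [0.999, 0.043, 0.001, 0.0]
ft_force: [0.4, 0.1, 1.1]
width: 0.0426
```

View pics/w_f.png

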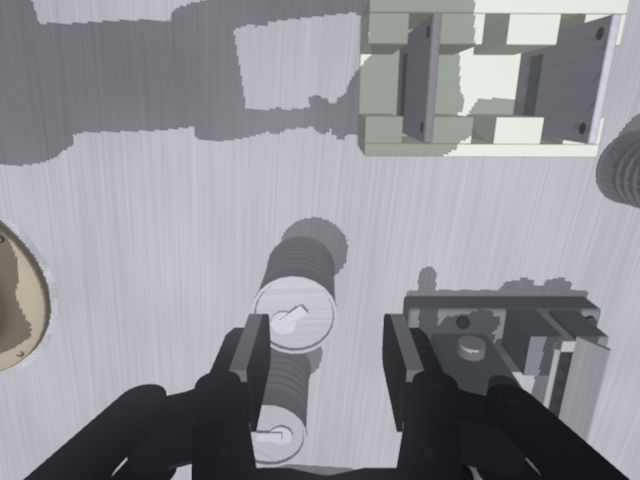

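View pics/s_fz.png

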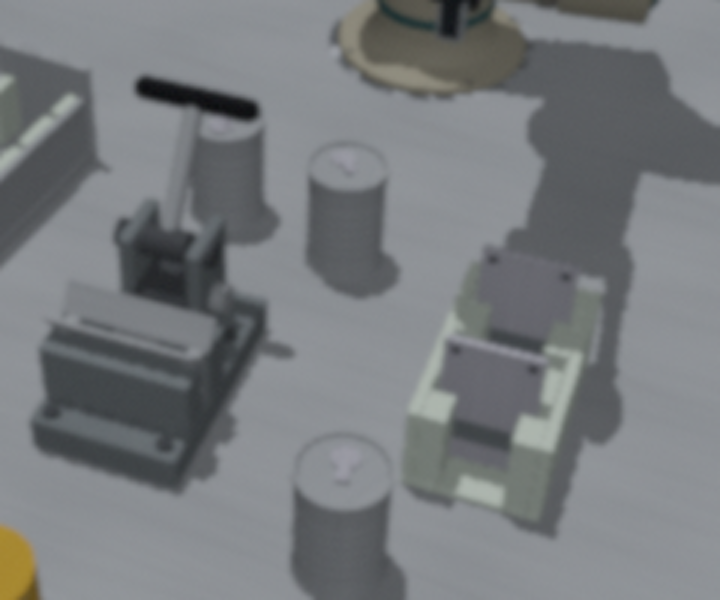

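View pics/t_f.png

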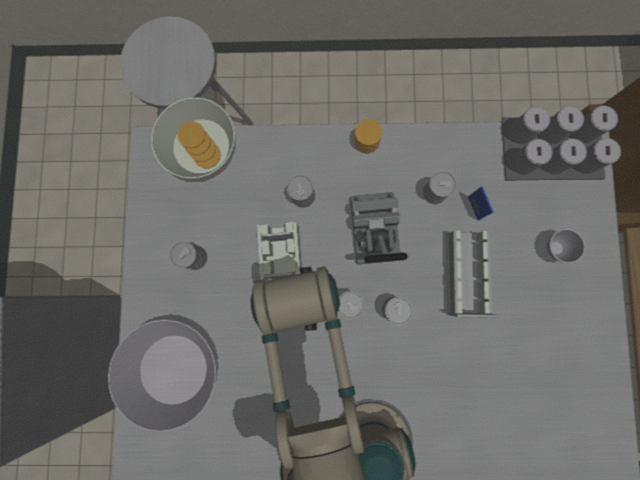

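Both plates stand in the stand, the handle is up, the cans are upright, the rack is empty and the arm is clear. I'll hand in.

Run:
```python
from h import *
print(workorder.hand_in()); print(arm.get_obs()['clock'])
```

```text
the job is handed in; nothing more can be done
None
the job is handed in; nothing more can be done
```

I numbered both plates that were in the rack: plate_1 (slot 1, beside the tall end) first, then plate_4 (slot 4). Slots 2 and 3 were empty, and I left the blue look-alike where it lay. Each plate was drawn up, stood in the jaw, stamped and put in the stand before the next move. Plate_1 is in the stand's far slot and plate_4 in the near one. I handed in about 40 s into the 210 s allowed.

- **Strokes:** On both strokes the fingertips stopped at about z = 0.158–0.159 m, where the handle's stop should be. The force was 22 N on the first and up to 33 N on the second, well above the 11 N spring. The pictures afterwards show the handle back up.
- **Last pictures:** Both plates stand upright in their slots and the stand has not visibly moved. All five cans are upright, the rack is empty and the gripper is clear.
- **What did not match or was not checked:** The finger opening read 4–5 mm on the 6 mm plates, though the grip held. I did not measure the plates' final height and lean in numbers; I judged them from the pictures and the release height.

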